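Build a pipe rest on the welding bench

ROBOT

A 6-joint arm with a two-finger parallel gripper is mounted at the origin on the work surface. World frame = base frame: x ahead of the robot, y to its left, z up, the work surface at z = 0. Lengths are in m, angles in rad, forces in N, time in s.
With the tool pointing down it reaches from about 0.3 to 0.875 m from the base axis. Payload 6.4 kg.
Tool frame: the origin (TCP) lies on the centre line of the jaws, within the pads' length; the fingertips stand 19 mm ahead of it and the grasp point (between the pads) is the TCP; z points along the fingers, y is the line along which they close (so a half turn about z gives the same grasp; the last joint's range is limited). The gripper opens to 88 mm and grips with 3 to 60 N. Pads are 18 mm wide; open, the fingers measure 123 mm over their backs; the gripper's body (75 mm by 187 mm) begins 45 mm behind the grasp point.
Start: joints at [0.907, 0.181, 1.607, -0, 1.354, -0.206], TCP at [0.254, 0.516, 0.258] pointing down, gripper open.
Joint ranges: [-2.99, 2.99], [-0.89, 2.07], [0.3, 2.58], [-1.14, 4.28], [0, 2.63], [-3.12, 3.12]. Speed limits (rad/s): [2.57, 2.57, 3.01, 3.14, 3.14, 3.14].

INTERFACE

Orientations are given as a unit quaternion [w, x, y, z].
In Python, from rig import readout, snapshot, close_job, spotter gives the robot as it stands. The module is installed in compiled form; this text tells all that it offers.
- The arm moves only by the tool apply_moves, never from a script. Its argument "series" is a list of rows, each an object of numbers: "tx", "ty", "tz": the shift along the world's x, y, z in mm; "rx", "ry", "rz": the turn, a rotation vector about the world's x, y, z in rad; "claw": the opening, from -1 (shut) to 1 (fully open). A call has 1 to 12 rows; each row shifts and turns the commanded pose from where the row before left it; what a row does not reach is not made up. A row lasts 1/10 s, in which the tool goes at most 50 mm and 8.59 degrees, less where a joint would pass 70% of its speed; a pose out of reach is approached as far as the arm can. A call with a gripper value outside its range is refused whole. The fingers move at their own pace and stop on an object; "grip_force" is the grip in N (left out, the last holds). Time passes only in rows, so rows that do not move let the fingers close. It gives the time, the measured TCP pose, the force, the opening and the grip force at its end, in the units of the state.
- readout.get_obs(): the state, without advancing time (a new reading comes with each control period).
- snapshot(name): name is "scene" or "top" or "wrist"; returns a dict with "pixels" (384x512x3 uint8, red, green, blue), "depth" (384x512 float32, m along the optical axis (not along the pixel's ray), 0 where there is no reading), "K" (3x3 intrinsics, pixels), "eye" and "orientation" of the camera in the world; the wrist camera has in their place "mount" (4x4, takes a point from camera to tool coordinates, whose origin is the TCP and whose axes are the flange's). Camera axes: x right, y down, z forward; pixel columns grow to the right and rows downward; lengths in m; the calibration is good to about 2 mm. The wrist camera is an equidistant fisheye: a pixel r from the principal point sees the ray r / f radians off the axis. A picture is of the moment at which its call begins: read the wrist's pose just before it.
- close_job(): hands the job in; it is judged then, once.
Trained networks look in the newest picture that a camera, given by its name, has taken for a name from the list of things; names that differ only in an ending like _2 or _b are one class to them, and where a whole thing is asked for, a point or a joint stands for the part that bears it (a point fixed in the world has none). Each returns a list of dicts, best first, with "p" (0 to 1); they miss things now and then, are a little off and sometimes report something else, mostly with a low value. They report only what shows in the picture. A call takes as long as a camera call. They do not tell look-alikes from the thing itself.
- spotter.look_for(target, camera): "point" ([column, row] in pixels, amid what is visible of it).
- spotter.pinpoint(target, camera): "point" ([column, row] in pixels: a listed point, or the origin of a listed thing).
The state is a dict: "time": time; "qpos": joint angles; "dq": joint speeds; "tau": joint torques, N m; "eef_pos": TCP position; "eef_rot": TCP orientation; "wrist_force": force on the tool from outside, world axes, zero at the start; "ft_torque": the same for the moment, N m; "gripper_width": opening from 0.0 (shut) to 1.0 (fully open); "grasp_force": force on a finger pad.
Only numpy, scipy, OpenCV 4.12 (cv2) and the standard library are available. Lean on these libraries where they do the work, as an engineer would, in place of code of your own. Each camera call takes 0.05 s, during which the arm holds its last target. There are 200 camera calls.

TASK

Build a pipe rest on the square pad, from the bottom up: stand the square-tube riser in the middle of the pad, lay the flat plate centred on the riser, stand the V-block centred on the plate with its groove up and running along the plate's long side, and last lay the pipe in the groove with its middle over the V-block. Let go of each piece before fetching the next, and leave the round collar and the jar where they stand.

Things in the scene. Friction and masses are not known exactly. Their poses are not given: they have to be found in the camera images.
- pad_top (a point): Target: a square aluminium pad, 90 x 90 mm and 20 mm high, with a small dark dot in each corner, fixed to the bench at a new place and yaw each time. This point is the centre of its top face; x and y run along its edges, z is up.
- riser_c (a point): Loose: an offcut of square steel tube standing on end, 50 x 50 mm outside, 45 mm high, wall 4 mm, open at the top and bottom; about 0.26 kg. This point is its centre, half-way up (22.5 mm above its underside); x and y run square to its sides, z is up.
- plate_c (a point): Loose: a flat solid steel plate lying flat, 80 mm long (its x) by 50 mm wide (its y) by 14 mm thick, with two dark round marks on top (no real holes); about 0.42 kg. This point is its centre, 7 mm above its underside; z is up.
- vblock_c (a point): Loose: a steel V-block standing groove up, 60 mm long (its x), 36 mm wide (its y), 38 mm high; about 0.52 kg. An open 90 degree V-groove, 32 mm wide at the top and 16 mm deep, runs the whole length along x. This point is its centre, half-way up (19 mm above its underside); z is up. The pipe lying in the groove has its axis 50 mm above the block's underside (31 mm above this point).
- pipe_c (a point): Loose: a steel pipe lying on its side, 40 mm in diameter, 120 mm long, to be gripped from the outside (its dark ends are not hollow); about 0.42 kg. It can roll. This point is its centre, on its axis, 20 mm above what it lies on; its x runs along the pipe (it may be turned about x).
- collar: Bystander, to be left alone: a loose round steel collar (short round tube) standing on end, 60 mm in diameter, 50 mm high. Its origin is the centre of its underside.
- jar: Bystander, to be left alone: a loose round closed amber jar with a cap, standing, 60 mm in diameter, 85 mm high. Its origin is the centre of its underside.
Things that resemble listed ones, but are neither listed nor needed, are in the scene too. There is more than one size of the part that bears plate_c; the job needs the larger. What is shaped like the part that bears pipe_c but purple is not meant.

How it is judged:
On the way, in this order (a step that is already met when the one before it is completed fails the run):
1. The riser stands centred on the pad and is let go (horizontal distance between riser_c and pad_top below 0.012 m and z of riser_c in the frame of pad_top between 0.0185 and 0.0265 m and angle between riser_c's own z axis and vertical below 0.1 rad and contact force between riser and the fingers below 0.1 N), for 0.2 s.
2. The flat plate lies centred on the riser and is let go (horizontal distance between plate_c and riser_c below 0.012 m and z of plate_c in the frame of pad_top between 0.048 and 0.056 m and angle between plate_c's own z axis and vertical below 0.1 rad and contact force between plate and the fingers below 0.1 N), for 0.2 s.
3. The V-block stands on the plate, groove up and along the plate, and is let go (horizontal distance between vblock_c and plate_c below 0.012 m and z of vblock_c in the frame of pad_top between 0.074 and 0.082 m and angle between vblock_c's own z axis and vertical below 0.1 rad and angle between the x axis of vblock_c and the x axis of plate_c, either way round below 0.2 rad and contact force between vblock and the fingers below 0.1 N), for 0.2 s.
4. The pipe lies in the groove and is let go (horizontal distance between pipe_c and vblock_c below 0.015 m and z of pipe_c in the frame of pad_top between 0.1053 and 0.1133 m and angle between the x axis of pipe_c and the x axis of vblock_c, either way round below 0.12 rad and contact force between pipe and the fingers below 0.1 N), for 0.2 s.
At the end, for the whole second after the job is handed in: On the pad: riser, plate, V-block (groove up), each upright and centred within 12 mm on the piece below; groove within 0.2 rad of the plate's length; pipe down in the groove, within 15 mm of the block's middle and 0.12 rad; heights within 4 mm of seated; all released, at rest (horizontal distance between riser_c and pad_top below 0.012 m and z of riser_c in the frame of pad_top between 0.0185 and 0.0265 m and angle between each of riser_c, plate_c, vblock_c's own z axis and vertical below 0.1 rad and linear speed of each of riser, plate, vblock, pipe below 0.02 m/s and angular speed of each of riser, plate, vblock, pipe below 0.15 rad/s and horizontal distance between plate_c and riser_c below 0.012 m and z of plate_c in the frame of pad_top between 0.048 and 0.056 m and horizontal distance between vblock_c and plate_c below 0.012 m and z of vblock_c in the frame of pad_top between 0.074 and 0.082 m and angle between the x axis of vblock_c and the x axis of plate_c, either way round below 0.2 rad and horizontal distance between pipe_c and vblock_c below 0.015 m and z of pipe_c in the frame of pad_top between 0.1053 and 0.1133 m and angle between the x axis of pipe_c and the x axis of vblock_c, either way round below 0.12 rad); the robot touches nothing.
It fails at once if The collar was moved more than 30 mm or tipped (distance of collar from where it was at the start of the episode above 0.03 m or angle between collar's own z axis and vertical above 0.5 rad).
It fails at once if The jar was moved more than 30 mm or tipped (distance of jar from where it was at the start of the episode above 0.03 m or angle between jar's own z axis and vertical above 0.5 rad).
It also fails if it takes over 118 s, if anything falls off the work surface, if the arm or the gripper's body presses on something with over 40 N, if the wrist force passes 120 N, or if a joint passes its speed limit or range.

## Working session

There is one attempt and no reset: what is moved stays moved. The work goes in short steps, Python scripts to look and compute and a tool call to move; the robot and the scene stay as the last step left them, time stands still between calls to the robot, and variables do not carry over. Pictures are saved under pics/ and viewed, at most 14 in all, crops included, and the job is handed in when it is done.

Besides the shell and the picture viewer there is one more tool, called after ">>>" as name(argument=value, ...), one argument or row to a line, values as JSON. apply_moves: Moves the arm, as the interface text tells. Its arguments: {"type":"object","properties":{"series":{"type":"array","items":{"type":"object","properties":{"tx":{"type":"number"},"ty":{"type":"number"},"tz":{"type":"number"},"rx":{"type":"number"},"ry":{"type":"number"},"rz":{"type":"number"},"claw":{"type":"number"}}}},"grip_force":{"type":"number"}},"required":["series"]}

```bash
mkdir -p pics; cat > h.py <<'E'
import numpy as np, cv2
from rig import readout, snapshot, close_job, spotter
from scipy.spatial.transform import Rotation as R
def q2R(q): return R.from_quat([q[1],q[2],q[3],q[0]]).as_matrix()
def cloud(s):
    K=s['K'];d=s['depth'];v,u=np.mgrid[:d.shape[0],:d.shape[1]]
    P=np.stack([(u-K[0,2])/K[0,0]*d,(v-K[1,2])/K[1,1]*d,d],-1)
    o=np.array(s['orientation']); M=o if o.shape==(3,3) else q2R(o)
    W=P@M.T+np.array(s['eye']); W[d==0]=np.nan
    return W
E
python3 - <<'E'
from h import *
for n in ['top','scene']:
    s=snapshot(n); cv2.imwrite(f'pics/{n}.png',s['pixels'][:,:,::-1]); W=cloud(s)
    np.savez(f'{n}.npz',W=W,px=s['pixels'])
    print(n,s['eye'],s['orientation'],s['K'].tolist() if n=='top' else '')
    for t in ['pad_top','riser_c','plate_c','vblock_c','pipe_c','collar','jar']:
        for r in spotter.pinpoint(t,n)[:4]:
            c,w=r['point']; print(t,round(r['p'],2),[int(c),int(w)],np.round(W[int(w),int(c)],3))
print(readout.get_obs())
E
```

```text
top [ 0.45918445 -0.03710051  0.99840983] [-0.04423652  0.71228233 -0.69976358  0.0320616 ] [[385.9956355478387, 0.0, 255.12322461763253], [0.0, 385.9956355478387, 192.24984383520865], [0.0, 0.0, 1.0]]
pad_top 0.64 [289, 234] [ 0.461 -0.106  0.02 ]
riser_c 0.79 [211, 245] [0.429 0.092 0.002]
riser_c 0.16 [182, 167] [0.624 0.167 0.038]
plate_c 0.79 [385, 207] [ 0.534 -0.351  0.01 ]
plate_c 0.71 [359, 243] [ 0.442 -0.283  0.015]
vblock_c 0.62 [251, 168] [ 0.626 -0.008  0.026]
vblock_c 0.25 [359, 242] [ 0.444 -0.283  0.015]
pipe_c 0.93 [179, 168] [0.621 0.173 0.042]
pipe_c 0.64 [131, 129] [0.72  0.301 0.039]
collar 0.76 [129, 234] [0.453 0.305 0.001]
jar 0.98 [313, 163] [ 0.631 -0.158  0.084]
scene [0.99888037 0.31489049 0.84002852] [-0.13278844  0.43402023  0.84945514 -0.26910896] 
pad_top 0.91 [250, 147] [ 0.448 -0.123  0.024]
riser_c 0.9 [315, 177] [0.416 0.073 0.001]
plate_c 0.63 [210, 127] [ 0.449 -0.271  0.015]
plate_c 0.62 [169, 136] [ 0.543 -0.349  0.01 ]
plate_c 0.47 [250, 150] [ 0.455 -0.118  0.021]
vblock_c 0.6 [242, 210] [ 0.626 -0.015  0.025]
pipe_c 0.96 [307, 245] [0.621 0
[... 171 characters left out ...]
-0.148  0.044]
{'time': 0.8, 'qpos': array([ 9.06668864e-01,  1.80746027e-01,  1.60699320e+00,  7.90402909e-06,
        1.35376179e+00, -2.06315699e-01]), 'dq': array([ 0.00080939, -0.00059309,  0.00056753,  0.00111053,  0.00150728,
        0.00111721]), 'tau': array([ 6.80119465e-04, -4.33786726e+01, -3.42155600e+01,  7.02546816e-02,
        3.07665684e-02,  4.35066886e-05]), 'eef_pos': array([0.25415245, 0.51581789, 0.25774813]), 'eef_rot': array([1.58195894e-05, 2.26912910e-01, 9.73915052e-01, 4.31776214e-05]), 'wrist_force': array([-0.33868141, -0.28191536,  0.51968773]), 'ft_torque': array([-0.04576094, -0.01797324,  0.00760861]), 'grasp_force': 0.0, 'gripper_width': 0.9997794743607055}
```

View pics/top.png

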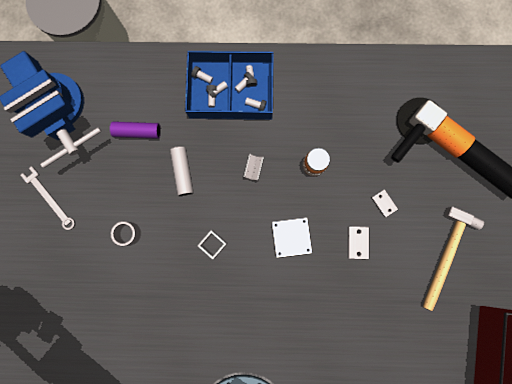

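```bash
cat > seg.py <<'E'
from h import *
D=np.load('top.npz');W=D['W'];px=D['px']
m=((W[...,2]>0.005)&(W[...,0]>0.25)&(W[...,0]<0.9)).astype(np.uint8)
n,l,st,c=cv2.connectedComponentsWithStats(m)
for i in range(1,n):
    if st[i,4]<60: continue
    s=l==i; z=W[s][:,2]; zt=np.nanpercentile(z,95)
    P=W[s&(W[...,2]>zt-0.006)][:,:2]
    (cx,cy),(a,b),ang=cv2.minAreaRect((P*1000).astype(np.float32))
    print(i,st[i,4],np.round(c[i]),'ztop %.3f'%zt,'ctr %.1f %.1f size %.1f %.1f ang %.1f'%(cx,cy,a,b,ang),'col',px[s].mean(0).round())
E
python3 seg.py
```

```text
1 5405 [ 44. 103.] ztop 0.172 ctr 746.7 483.2 size 101.5 121.4 ang 34.5 col [ 67.  88. 125.]
2 2887 [228.  94.] ztop 0.060 ctr 829.9 50.4 size 220.1 138.5 ang 89.9 col [ 66.  84. 117.]
84 4350 [449. 141.] ztop 0.067 ctr 691.7 -538.8 size 279.3 57.9 ang 52.0 col [98. 77. 58.]
112 768 [135. 130.] ztop 0.042 ctr 722.2 294.7 size 121.0 30.9 ang 88.1 col [118.  50. 141.]
144 759 [182. 171.] ztop 0.042 ctr 616.2 170.1 size 120.5 30.0 ang 12.7 col [195. 185. 182.]
146 565 [316. 162.] ztop 0.087 ctr 641.0 -170.9 size 49.1 50.8 ang 1.7 col [191. 184. 182.]
156 366 [254. 168.] ztop 0.039 ctr 627.6 -14.4 size 36.0 59.1 ang 77.5 col [183. 172. 169.]
170 490 [ 47. 197.] ztop 0.010 ctr 540.8 518.1 size 197.2 37.9 ang 41.6 col [216. 205. 202.]
196 362 [385. 203.] ztop 0.013 ctr 543.9 -350.6 size 59.9 38.2 ang 34.6 col [224. 216. 214.]
214 1466 [450. 252.] ztop 0.027 ctr 400.5 -518.1 size 87.6 261.2 ang 74.6 col [206. 184. 141.]
230 1288 [292. 237.] ztop 0.022 ctr 452.6 -113.6 size 89.8 90.1 ang 8.5 col [234. 236. 240.]
232 411 [125. 234.] ztop 0.051 ctr 454.6 303.3 size 58.2 57.6 ang 26.7 col [121. 114. 113.]
234 641 [358. 243.] ztop 0.016 ctr 442.9 -282.1 size 48.9 79.3 ang 89.2 col [227. 221. 219.]
235 219 [212. 245.] ztop 0.046 ctr 431.3 84.3 size 49.9 50.4 ang 49.9 col [162. 160. 158.]
262 738 [496. 319.] ztop 0.124 ctr 272.0 -579.7 size 6.9 44.3 ang 77.9 col [44. 12. 11.]
```

The top view shows the pad at (292,237), riser (212,245), large plate (359,243), V-block (254,168) and grey pipe (182,171). Their sizes and heights match the listing, so I'm moving to the riser.

>>> apply_moves(
  series=[
    {"tx":15,"ty":-36,"rz":-0.02,"claw":1},
    {"tx":15,"ty":-36,"rz":-0.02,"claw":1},
    {"tx":15,"ty":-36,"rz":-0.02,"claw":1},
    {"tx":15,"ty":-36,"rz":-0.02,"claw":1},
    {"tx":15,"ty":-36,"rz":-0.02,"claw":1},
    {"tx":15,"ty":-36,"rz":-0.02,"claw":1},
    {"tx":15,"ty":-36,"tz":-8,"rz":-0.02,"claw":1},
    {"tx":15,"ty":-36,"tz":-10,"rz":-0.02,"claw":1},
    {"tx":15,"ty":-36,"tz":-20,"rz":-0.02,"claw":1},
    {"tx":15,"ty":-36,"tz":-20,"rz":-0.02,"claw":1},
    {"tx":15,"ty":-36,"tz":-20,"rz":-0.02,"claw":1},
    {"tx":12,"ty":-36,"tz":-20,"rz":-0.02,"claw":1},
  ],
  grip_force=30,
)

```text
invalid input at $.series[0]: expected keys tx, ty, tz, rx, ry, rz, claw
```

>>> apply_moves(
  series=[
    {"claw":1},
    {"claw":1},
    {"claw":1},
  ],
)

```text
invalid input at $.series[0]: expected keys tx, ty, tz, rx, ry, rz, claw
```

>>> apply_moves(
  series=[
    {"tx":15,"ty":-36,"tz":0,"rx":0,"ry":0,"rz":-0.02,"claw":1},
    {"tx":15,"ty":-36,"tz":0,"rx":0,"ry":0,"rz":-0.02,"claw":1},
    {"tx":15,"ty":-36,"tz":0,"rx":0,"ry":0,"rz":-0.02,"claw":1},
    {"tx":15,"ty":-36,"tz":0,"rx":0,"ry":0,"rz":-0.02,"claw":1},
    {"tx":15,"ty":-36,"tz":0,"rx":0,"ry":0,"rz":-0.02,"claw":1},
    {"tx":15,"ty":-36,"tz":0,"rx":0,"ry":0,"rz":-0.02,"claw":1},
    {"tx":15,"ty":-36,"tz":-10,"rx":0,"ry":0,"rz":-0.02,"claw":1},
    {"tx":15,"ty":-36,"tz":-10,"rx":0,"ry":0,"rz":-0.02,"claw":1},
    {"tx":15,"ty":-36,"tz":-20,"rx":0,"ry":0,"rz":-0.02,"claw":1},
    {"tx":15,"ty":-36,"tz":-20,"rx":0,"ry":0,"rz":-0.02,"claw":1},
    {"tx":15,"ty":-36,"tz":-20,"rx":0,"ry":0,"rz":-0.02,"claw":1},
    {"tx":12,"ty":-36,"tz":-20,"rx":0,"ry":0,"rz":-0.02,"claw":1},
  ],
  grip_force=30,
)

```text
time: 2.0
eef_pos: [0.4319, 0.0822, 0.1574]
eef_rot: [0.001, 0.342, 0.94, 0.0]
wrist_force: [1.5, 0.3, -0.3]
gripper_width: 0.999
grasp_force: 0.0
```

>>> apply_moves(
  series=[
    {"tx":0,"ty":0,"tz":0,"rx":0,"ry":0,"rz":0,"claw":1},
    {"tx":0,"ty":0,"tz":0,"rx":0,"ry":0,"rz":0,"claw":1},
  ],
)

```text
time: 2.2
eef_pos: [0.431, 0.0834, 0.1575]
eef_rot: [-0.001, 0.343, 0.939, 0.0]
wrist_force: [-0.2, 1.0, -0.4]
gripper_width: 1.001
grasp_force: 0.0
```

>>> apply_moves(
  series=[
    {"tx":0,"ty":1,"tz":-35,"rx":0,"ry":0,"rz":0,"claw":1},
    {"tx":0,"ty":0,"tz":-35,"rx":0,"ry":0,"rz":0,"claw":1},
    {"tx":0,"ty":0,"tz":-30,"rx":0,"ry":0,"rz":0,"claw":1},
    {"tx":0,"ty":0,"tz":-20,"rx":0,"ry":0,"rz":0,"claw":1},
    {"tx":0,"ty":0,"tz":-12,"rx":0,"ry":0,"rz":0,"claw":1},
    {"tx":0,"ty":0,"tz":0,"rx":0,"ry":0,"rz":0,"claw":-1},
    {"tx":0,"ty":0,"tz":0,"rx":0,"ry":0,"rz":0,"claw":-1},
    {"tx":0,"ty":0,"tz":0,"rx":0,"ry":0,"rz":0,"claw":-1},
    {"tx":0,"ty":0,"tz":0,"rx":0,"ry":0,"rz":0,"claw":-1},
    {"tx":0,"ty":0,"tz":0,"rx":0,"ry":0,"rz":0,"claw":-1},
    {"tx":0,"ty":0,"tz":0,"rx":0,"ry":0,"rz":0,"claw":-1},
    {"tx":0,"ty":0,"tz":0,"rx":0,"ry":0,"rz":0,"claw":-1},
  ],
)

```text
time: 3.4
eef_pos: [0.4316, 0.0847, 0.0264]
eef_rot: [0.0, 0.342, 0.94, 0.0]
wrist_force: [-1.6, -0.5, 8.1]
gripper_width: 0.566
grasp_force: 30.0
```

>>> apply_moves(
  series=[
    {"tx":0,"ty":0,"tz":20,"rx":0,"ry":0,"rz":0,"claw":-1},
    {"tx":0,"ty":0,"tz":40,"rx":0,"ry":0,"rz":0,"claw":-1},
    {"tx":3,"ty":-28,"tz":0,"rx":0,"ry":0,"rz":0.1,"claw":-1},
    {"tx":3,"ty":-28,"tz":0,"rx":0,"ry":0,"rz":0.1,"claw":-1},
    {"tx":3,"ty":-28,"tz":0,"rx":0,"ry":0,"rz":0.1,"claw":-1},
    {"tx":3,"ty":-28,"tz":0,"rx":0,"ry":0,"rz":0.1,"claw":-1},
    {"tx":3,"ty":-28,"tz":0,"rx":0,"ry":0,"rz":0.1,"claw":-1},
    {"tx":3,"ty":-28,"tz":0,"rx":0,"ry":0,"rz":0.1,"claw":-1},
    {"tx":3,"ty":-30,"tz":0,"rx":0,"ry":0,"rz":0.1,"claw":-1},
    {"tx":0,"ty":0,"tz":0,"rx":0,"ry":0,"rz":0,"claw":-1},
    {"tx":0,"ty":0,"tz":0,"rx":0,"ry":0,"rz":0,"claw":-1},
  ],
)

```text
time: 4.5
eef_pos: [0.4517, -0.1135, 0.0854]
eef_rot: [-0.0, 0.0, 1.0, 0.0]
wrist_force: [-0.7, 0.6, -1.8]
gripper_width: 0.563
grasp_force: 30.0
```

>>> apply_moves(
  series=[
    {"tx":1,"ty":0,"tz":-20,"rx":0,"ry":0,"rz":0,"claw":-1},
    {"tx":0,"ty":0,"tz":-12,"rx":0,"ry":0,"rz":0,"claw":-1},
    {"tx":0,"ty":0,"tz":-4,"rx":0,"ry":0,"rz":0,"claw":-1},
    {"tx":0,"ty":0,"tz":-2,"rx":0,"ry":0,"rz":0,"claw":-1},
    {"tx":0,"ty":0,"tz":-1,"rx":0,"ry":0,"rz":0,"claw":-1},
    {"tx":0,"ty":0,"tz":-1,"rx":0,"ry":0,"rz":0,"claw":-1},
    {"tx":0,"ty":0,"tz":0,"rx":0,"ry":0,"rz":0,"claw":-1},
  ],
)

```text
time: 5.2
eef_pos: [0.4535, -0.1132, 0.0465]
eef_rot: [0.0, -0.001, 1.0, -0.0]
wrist_force: [-1.5, 1.6, 3.2]
gripper_width: 0.564
grasp_force: 30.0
```

>>> apply_moves(
  series=[
    {"tx":0,"ty":0,"tz":0,"rx":0,"ry":0,"rz":0,"claw":0.4},
    {"tx":0,"ty":0,"tz":0,"rx":0,"ry":0,"rz":0,"claw":0.7},
    {"tx":0,"ty":0,"tz":0,"rx":0,"ry":0,"rz":0,"claw":1},
    {"tx":0,"ty":0,"tz":0,"rx":0,"ry":0,"rz":0,"claw":1},
    {"tx":0,"ty":0,"tz":30,"rx":0,"ry":0,"rz":0,"claw":1},
    {"tx":0,"ty":0,"tz":40,"rx":0,"ry":0,"rz":0,"claw":1},
    {"tx":-2,"ty":-34,"tz":0,"rx":0,"ry":0,"rz":-0.014,"claw":1},
    {"tx":-2,"ty":-34,"tz":0,"rx":0,"ry":0,"rz":0,"claw":1},
    {"tx":-2,"ty":-34,"tz":0,"rx":0,"ry":0,"rz":0,"claw":1},
    {"tx":-2,"ty":-34,"tz":0,"rx":0,"ry":0,"rz":0,"claw":1},
    {"tx":-2,"ty":-32,"tz":0,"rx":0,"ry":0,"rz":0,"claw":1},
    {"tx":0,"ty":0,"tz":0,"rx":0,"ry":0,"rz":0,"claw":1},
  ],
)

```text
time: 6.4
eef_pos: [0.4431, -0.2851, 0.1162]
eef_rot: [0.001, 0.008, 1.0, -0.001]
wrist_force: [0.1, 1.3, -0.5]
gripper_width: 1.0
grasp_force: 0.0
```

```bash
cat > again.py <<'E'
from h import *
s=snapshot('top'); np.savez('top.npz',W=cloud(s),px=s['pixels']); cv2.imwrite('pics/top_last.png',s['pixels'][:,:,::-1])
E
python3 again.py; python3 seg.py | grep -v "^\(1\|2\|84\) "; python3 -c "
from h import *
print(readout.get_obs()['eef_pos'])"
```

```text
96 4358 [449. 141.] ztop 0.067 ctr 688.3 -535.7 size 279.0 74.6 ang 53.8 col [102.  81.  61.]
142 767 [135. 130.] ztop 0.042 ctr 722.6 295.5 size 119.0 29.4 ang 87.4 col [126.  54. 151.]
179 760 [182. 171.] ztop 0.042 ctr 616.1 170.8 size 120.1 28.8 ang 11.7 col [202. 193. 190.]
182 563 [316. 162.] ztop 0.087 ctr 640.3 -170.8 size 50.5 51.2 ang 88.9 col [197. 189. 186.]
188 365 [254. 168.] ztop 0.039 ctr 627.8 -14.4 size 35.9 59.3 ang 77.6 col [193. 182. 179.]
201 492 [ 48. 198.] ztop 0.010 ctr 539.5 518.8 size 199.1 38.0 ang 40.8 col [225. 215. 213.]
232 21429 [390. 298.] ztop 0.597 ctr 324.2 -108.4 size 24.1 92.9 ang 1.3 col [ 89. 102. 108.]
252 1286 [292. 237.] ztop 0.065 ctr 453.8 -112.9 size 47.9 48.5 ang 1.1 col [226. 226. 226.]
256 409 [125. 234.] ztop 0.052 ctr 454.5 303.8 size 56.4 58.5 ang 1.5 col [128. 122. 120.]
293 740 [496. 319.] ztop 0.124 ctr 271.8 -580.4 size 6.5 44.4 ang 78.6 col [47. 13. 12.]
297 611 [142. 373.] ztop 0.526 ctr 285.8 112.9 size 11.1 6.6 ang 71.1 col [28. 32. 36.]
[ 0.44288221 -0.28287606  0.11571498]
```

>>> apply_moves(
  series=[
    {"tx":0,"ty":1,"tz":-35,"rx":0,"ry":0,"rz":0,"claw":1},
    {"tx":0,"ty":0,"tz":-30,"rx":0,"ry":0,"rz":0,"claw":1},
    {"tx":0,"ty":0,"tz":-18,"rx":0,"ry":0,"rz":0,"claw":1},
    {"tx":0,"ty":0,"tz":-8,"rx":0,"ry":0,"rz":0,"claw":1},
    {"tx":0,"ty":0,"tz":-3,"rx":0,"ry":0,"rz":0,"claw":1},
    {"tx":0,"ty":0,"tz":0,"rx":0,"ry":0,"rz":0,"claw":-1},
    {"tx":0,"ty":0,"tz":0,"rx":0,"ry":0,"rz":0,"claw":-1},
    {"tx":0,"ty":0,"tz":0,"rx":0,"ry":0,"rz":0,"claw":-1},
    {"tx":0,"ty":0,"tz":0,"rx":0,"ry":0,"rz":0,"claw":-1},
    {"tx":0,"ty":0,"tz":0,"rx":0,"ry":0,"rz":0,"claw":-1},
    {"tx":0,"ty":0,"tz":0,"rx":0,"ry":0,"rz":0,"claw":-1},
    {"tx":0,"ty":0,"tz":0,"rx":0,"ry":0,"rz":0,"claw":-1},
  ],
  grip_force=40,
)

```text
time: 7.65
eef_pos: [0.4435, -0.2808, 0.0223]
eef_rot: [0.0, 0.006, 1.0, -0.001]
wrist_force: [-0.5, -1.3, 5.0]
gripper_width: 0.562
grasp_force: 40.0
```

>>> apply_moves(
  series=[
    {"tx":0,"ty":0,"tz":20,"rx":0,"ry":0,"rz":0,"claw":-1},
    {"tx":0,"ty":0,"tz":35,"rx":0,"ry":0,"rz":0,"claw":-1},
    {"tx":0,"ty":0,"tz":40,"rx":0,"ry":0,"rz":0,"claw":-1},
    {"tx":2,"ty":28,"tz":0,"rx":0,"ry":0,"rz":0.014,"claw":-1},
    {"tx":2,"ty":28,"tz":0,"rx":0,"ry":0,"rz":0,"claw":-1},
    {"tx":2,"ty":28,"tz":0,"rx":0,"ry":0,"rz":0,"claw":-1},
    {"tx":2,"ty":28,"tz":0,"rx":0,"ry":0,"rz":0,"claw":-1},
    {"tx":2,"ty":28,"tz":0,"rx":0,"ry":0,"rz":0,"claw":-1},
    {"tx":1,"ty":28,"tz":0,"rx":0,"ry":0,"rz":0,"claw":-1},
    {"tx":0,"ty":0,"tz":0,"rx":0,"ry":0,"rz":0,"claw":-1},
    {"tx":0,"ty":0,"tz":0,"rx":0,"ry":0,"rz":0,"claw":-1},
  ],
)

```text
time: 8.75
eef_pos: [0.4534, -0.1113, 0.116]
eef_rot: [-0.001, -0.002, 1.0, 0.0]
wrist_force: [-0.5, -0.5, -3.8]
gripper_width: 0.567
grasp_force: 40.0
```

Weight is on the wrist, so I have the plate. Lowering it onto the riser.

>>> apply_moves(
  series=[
    {"tx":0,"ty":-1,"tz":-15,"rx":0,"ry":0,"rz":0,"claw":-1},
    {"tx":0,"ty":0,"tz":-8,"rx":0,"ry":0,"rz":0,"claw":-1},
    {"tx":0,"ty":0,"tz":-2,"rx":0,"ry":0,"rz":0,"claw":-1},
    {"tx":0,"ty":0,"tz":-2,"rx":0,"ry":0,"rz":0,"claw":-1},
    {"tx":0,"ty":0,"tz":-1,"rx":0,"ry":0,"rz":0,"claw":-1},
    {"tx":0,"ty":0,"tz":0,"rx":0,"ry":0,"rz":0,"claw":-1},
  ],
)

```text
time: 9.35
eef_pos: [0.4543, -0.1134, 0.0889]
eef_rot: [0.0, -0.001, 1.0, -0.0]
wrist_force: [-0.5, -0.7, -4.3]
gripper_width: 0.565
grasp_force: 40.0
```

>>> apply_moves(
  series=[
    {"tx":0,"ty":0,"tz":-1,"rx":0,"ry":0,"rz":0,"claw":-1},
    {"tx":0,"ty":0,"tz":-1,"rx":0,"ry":0,"rz":0,"claw":-1},
    {"tx":0,"ty":0,"tz":0,"rx":0,"ry":0,"rz":0,"claw":-1},
  ],
)

```text
time: 9.65
eef_pos: [0.4544, -0.1133, 0.0873]
eef_rot: [0.0, -0.001, 1.0, -0.0]
wrist_force: [-2.5, 1.1, 1.2]
gripper_width: 0.56
grasp_force: 40.0
```

>>> apply_moves(
  series=[
    {"tx":0,"ty":0,"tz":0,"rx":0,"ry":0,"rz":0,"claw":0.4},
    {"tx":0,"ty":0,"tz":0,"rx":0,"ry":0,"rz":0,"claw":0.7},
    {"tx":0,"ty":0,"tz":0,"rx":0,"ry":0,"rz":0,"claw":1},
    {"tx":0,"ty":0,"tz":0,"rx":0,"ry":0,"rz":0,"claw":1},
    {"tx":0,"ty":0,"tz":25,"rx":0,"ry":0,"rz":0,"claw":1},
    {"tx":0,"ty":0,"tz":40,"rx":0,"ry":0,"rz":0,"claw":1},
    {"tx":29,"ty":17,"tz":0,"rx":0,"ry":0,"rz":-0.036,"claw":1},
    {"tx":29,"ty":17,"tz":0,"rx":0,"ry":0,"rz":-0.036,"claw":1},
    {"tx":29,"ty":17,"tz":0,"rx":0,"ry":0,"rz":-0.036,"claw":1},
    {"tx":29,"ty":16,"tz":0,"rx":0,"ry":0,"rz":-0.036,"claw":1},
    {"tx":29,"ty":16,"tz":0,"rx":0,"ry":0,"rz":-0.036,"claw":1},
    {"tx":29,"ty":16,"tz":0,"rx":0,"ry":0,"rz":-0.036,"claw":1},
  ],
)

```text
time: 10.85
eef_pos: [0.6292, -0.0134, 0.1515]
eef_rot: [-0.0, 0.107, 0.994, -0.0]
wrist_force: [0.3, -0.5, -0.2]
gripper_width: 1.001
grasp_force: 0.0
```

```bash
python3 again.py; python3 seg.py | grep "29[0-9]\. 23\|-11[0-9]\."; python3 -c "
from h import *
o=readout.get_obs();print(o['eef_pos'],o['eef_rot'])"
```

```text
204 1284 [292. 237.] ztop 0.081 ctr 452.8 -113.3 size 78.1 49.6 ang 0.5 col [219. 218. 218.]
[ 0.63265106 -0.0113291   0.15188062] [1.78899176e-03 1.07854077e-01 9.94164865e-01 7.19668681e-04]
```

>>> apply_moves(
  series=[
    {"tx":0,"ty":0,"tz":-35,"rx":0,"ry":0,"rz":0,"claw":1},
    {"tx":0,"ty":0,"tz":-35,"rx":0,"ry":0,"rz":0,"claw":1},
    {"tx":0,"ty":0,"tz":0,"rx":0,"ry":0,"rz":0,"claw":1},
    {"tx":0,"ty":0,"tz":0,"rx":0,"ry":0,"rz":0,"claw":1},
  ],
)

```text
time: 11.3
eef_pos: [0.6276, -0.0142, 0.0815]
eef_rot: [-0.001, 0.107, 0.994, 0.0]
wrist_force: [-0.2, 0.3, 0.8]
gripper_width: 0.998
grasp_force: 0.0
```

>>> apply_moves(
  series=[
    {"tx":0,"ty":0,"tz":-30,"rx":0,"ry":0,"rz":0,"claw":1},
    {"tx":0,"ty":0,"tz":-18,"rx":0,"ry":0,"rz":0,"claw":1},
    {"tx":0,"ty":0,"tz":-8,"rx":0,"ry":0,"rz":0,"claw":1},
    {"tx":0,"ty":0,"tz":0,"rx":0,"ry":0,"rz":0,"claw":-1},
    {"tx":0,"ty":0,"tz":0,"rx":0,"ry":0,"rz":0,"claw":-1},
    {"tx":0,"ty":0,"tz":0,"rx":0,"ry":0,"rz":0,"claw":-1},
    {"tx":0,"ty":0,"tz":0,"rx":0,"ry":0,"rz":0,"claw":-1},
    {"tx":0,"ty":0,"tz":0,"rx":0,"ry":0,"rz":0,"claw":-1},
    {"tx":0,"ty":0,"tz":0,"rx":0,"ry":0,"rz":0,"claw":-1},
    {"tx":0,"ty":0,"tz":0,"rx":0,"ry":0,"rz":0,"claw":-1},
    {"tx":0,"ty":0,"tz":0,"rx":0,"ry":0,"rz":0,"claw":-1},
  ],
)

```text
time: 12.4
eef_pos: [0.6282, -0.0143, 0.0259]
eef_rot: [0.0, 0.107, 0.994, -0.0]
wrist_force: [-1.1, 0.2, 2.0]
gripper_width: 0.404
grasp_force: 40.0
```

>>> apply_moves(
  series=[
    {"tx":0,"ty":0,"tz":20,"rx":0,"ry":0,"rz":0,"claw":-1},
    {"tx":0,"ty":0,"tz":40,"rx":0,"ry":0,"rz":0,"claw":-1},
    {"tx":0,"ty":0,"tz":50,"rx":0,"ry":0,"rz":0,"claw":-1},
    {"tx":-25,"ty":-14,"tz":0,"rx":0,"ry":0,"rz":0.036,"claw":-1},
    {"tx":-25,"ty":-14,"tz":0,"rx":0,"ry":0,"rz":0.036,"claw":-1},
    {"tx":-25,"ty":-14,"tz":0,"rx":0,"ry":0,"rz":0.036,"claw":-1},
    {"tx":-25,"ty":-14,"tz":0,"rx":0,"ry":0,"rz":0.036,"claw":-1},
    {"tx":-25,"ty":-14,"tz":0,"rx":0,"ry":0,"rz":0.036,"claw":-1},
    {"tx":-25,"ty":-14,"tz":0,"rx":0,"ry":0,"rz":0.04,"claw":-1},
    {"tx":-25,"ty":-15,"tz":0,"rx":0,"ry":0,"rz":0,"claw":-1},
    {"tx":0,"ty":0,"tz":0,"rx":0,"ry":0,"rz":0,"claw":-1},
    {"tx":0,"ty":0,"tz":0,"rx":0,"ry":0,"rz":0,"claw":-1},
  ],
)

```text
time: 13.6
eef_pos: [0.4523, -0.1131, 0.135]
eef_rot: [-0.001, -0.002, 1.0, 0.0]
wrist_force: [0.4, -0.9, -5.4]
gripper_width: 0.404
grasp_force: 40.0
```

Target TCP z is about 0.105.

>>> apply_moves(
  series=[
    {"tx":0,"ty":0,"tz":-16,"rx":0,"ry":0,"rz":0,"claw":-1},
    {"tx":0,"ty":0,"tz":-8,"rx":0,"ry":0,"rz":0,"claw":-1},
    {"tx":0,"ty":0,"tz":-3,"rx":0,"ry":0,"rz":0,"claw":-1},
    {"tx":0,"ty":0,"tz":-2,"rx":0,"ry":0,"rz":0,"claw":-1},
    {"tx":0,"ty":0,"tz":-1,"rx":0,"ry":0,"rz":0,"claw":-1},
    {"tx":0,"ty":0,"tz":0,"rx":0,"ry":0,"rz":0,"claw":-1},
  ],
)

```text
time: 14.2
eef_pos: [0.4534, -0.1132, 0.1059]
eef_rot: [0.0, -0.003, 1.0, -0.0]
wrist_force: [-0.3, -0.1, -6.5]
gripper_width: 0.402
grasp_force: 40.0
```

>>> apply_moves(
  series=[
    {"tx":0,"ty":0,"tz":-1,"rx":0,"ry":0,"rz":0,"claw":-1},
    {"tx":0,"ty":0,"tz":-0.5,"rx":0,"ry":0,"rz":0,"claw":-1},
    {"tx":0,"ty":0,"tz":0,"rx":0,"ry":0,"rz":0,"claw":-1},
  ],
)

```text
time: 14.5
eef_pos: [0.4535, -0.1134, 0.1049]
eef_rot: [0.0, -0.003, 1.0, -0.0]
wrist_force: [-1.5, 1.4, 0.4]
gripper_width: 0.403
grasp_force: 40.0
```

>>> apply_moves(
  series=[
    {"tx":0,"ty":0,"tz":0,"rx":0,"ry":0,"rz":0,"claw":0.1},
    {"tx":0,"ty":0,"tz":0,"rx":0,"ry":0,"rz":0,"claw":0.6},
    {"tx":0,"ty":0,"tz":0,"rx":0,"ry":0,"rz":0,"claw":1},
    {"tx":0,"ty":0,"tz":0,"rx":0,"ry":0,"rz":0,"claw":1},
    {"tx":0,"ty":0,"tz":20,"rx":0,"ry":0,"rz":0,"claw":1},
    {"tx":0,"ty":0,"tz":40,"rx":0,"ry":0,"rz":0,"claw":1},
  ],
)

```text
time: 15.1
eef_pos: [0.451, -0.1121, 0.1622]
eef_rot: [-0.003, -0.003, 1.0, 0.002]
wrist_force: [-0.3, -0.5, 0.9]
gripper_width: 0.923
grasp_force: 0.0
```

>>> apply_moves(
  series=[
    {"tx":18,"ty":32,"tz":0,"rx":0,"ry":0,"rz":0.024,"claw":1},
    {"tx":18,"ty":32,"tz":0,"rx":0,"ry":0,"rz":0.024,"claw":1},
    {"tx":18,"ty":32,"tz":0,"rx":0,"ry":0,"rz":0.024,"claw":1},
    {"tx":18,"ty":32,"tz":0,"rx":0,"ry":0,"rz":0.024,"claw":1},
    {"tx":18,"ty":32,"tz":0,"rx":0,"ry":0,"rz":0.024,"claw":1},
    {"tx":18,"ty":31,"tz":0,"rx":0,"ry":0,"rz":0.024,"claw":1},
    {"tx":18,"ty":31,"tz":-20,"rx":0,"ry":0,"rz":0.024,"claw":1},
    {"tx":18,"ty":31,"tz":-20,"rx":0,"ry":0,"rz":0.024,"claw":1},
    {"tx":18,"ty":31,"tz":-20,"rx":0,"ry":0,"rz":0.024,"claw":1},
    {"tx":0,"ty":0,"tz":0,"rx":0,"ry":0,"rz":0,"claw":1},
    {"tx":0,"ty":0,"tz":0,"rx":0,"ry":0,"rz":0,"claw":1},
  ],
)

```text
time: 16.2
eef_pos: [0.6145, 0.1713, 0.1031]
eef_rot: [-0.001, -0.112, 0.994, -0.0]
wrist_force: [-0.8, -0.2, 0.8]
gripper_width: 1.0
grasp_force: 0.0
```

```bash
python3 again.py; python3 seg.py | grep "29[0-9]\. 23\|-11[0-9]\."; python3 -c "
from h import *
W=np.load('top.npz')['W'];print(np.round(W[222:244:3,284:298:2,2],3))"
```

```text
227 1282 [292. 237.] ztop 0.115 ctr 453.1 -113.6 size 56.9 36.3 ang 0.4 col [210. 205. 204.]
[[0.081 0.078 0.078 0.078 0.079 0.078 0.077]
 [0.078 0.08  0.115 0.111 0.107 0.102 0.101]
 [0.075 0.077 0.116 0.113 0.107 0.1   0.104]
 [0.079 0.079 0.119 0.113 0.107 0.1   0.105]
 [0.075 0.078 0.118 0.112 0.107 0.102 0.109]
 [0.08  0.077 0.115 0.113 0.109 0.1   0.103]
 [0.075 0.08  0.115 0.112 0.107 0.098 0.104]
 [0.081 0.078 0.114 0.113 0.106 0.103 0.103]]
```

View pics/top_last.png

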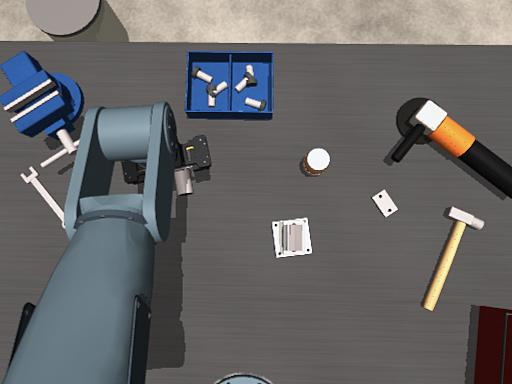

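The V-block is seated on the plate at (292,237), groove up and along the plate. The gripper is above the pipe, so I'm descending.

>>> apply_moves(
  series=[
    {"tx":1,"ty":0,"tz":-30,"rx":0,"ry":0,"rz":-0.005,"claw":1},
    {"tx":0,"ty":0,"tz":-28,"rx":0,"ry":0,"rz":0,"claw":1},
    {"tx":0,"ty":0,"tz":-15,"rx":0,"ry":0,"rz":0,"claw":1},
    {"tx":0,"ty":0,"tz":-8,"rx":0,"ry":0,"rz":0,"claw":1},
    {"tx":0,"ty":0,"tz":0,"rx":0,"ry":0,"rz":0,"claw":-1},
    {"tx":0,"ty":0,"tz":0,"rx":0,"ry":0,"rz":0,"claw":-1},
    {"tx":0,"ty":0,"tz":0,"rx":0,"ry":0,"rz":0,"claw":-1},
    {"tx":0,"ty":0,"tz":0,"rx":0,"ry":0,"rz":0,"claw":-1},
    {"tx":0,"ty":0,"tz":0,"rx":0,"ry":0,"rz":0,"claw":-1},
    {"tx":0,"ty":0,"tz":0,"rx":0,"ry":0,"rz":0,"claw":-1},
    {"tx":0,"ty":0,"tz":0,"rx":0,"ry":0,"rz":0,"claw":-1},
    {"tx":0,"ty":0,"tz":0,"rx":0,"ry":0,"rz":0,"claw":-1},
  ],
)

```text
time: 17.45
eef_pos: [0.6162, 0.171, 0.0234]
eef_rot: [0.0, -0.108, 0.994, 0.0]
wrist_force: [-0.1, 0.5, 1.3]
gripper_width: 0.443
grasp_force: 40.0
```

>>> apply_moves(
  series=[
    {"tx":0,"ty":0,"tz":15,"rx":0,"ry":0,"rz":0,"claw":-1},
    {"tx":0,"ty":0,"tz":35,"rx":0,"ry":0,"rz":0,"claw":-1},
    {"tx":0,"ty":0,"tz":50,"rx":0,"ry":0,"rz":0,"claw":-1},
    {"tx":0,"ty":0,"tz":50,"rx":0,"ry":0,"rz":0,"claw":-1},
  ],
)

```text
time: 17.85
eef_pos: [0.6148, 0.1706, 0.1741]
eef_rot: [-0.002, -0.108, 0.994, -0.0]
wrist_force: [0.8, 0.2, -4.0]
gripper_width: 0.44
grasp_force: 40.0
```

>>> apply_moves(
  series=[
    {"tx":-16,"ty":-28,"tz":0,"rx":0,"ry":0,"rz":-0.02,"claw":-1},
    {"tx":-16,"ty":-28,"tz":0,"rx":0,"ry":0,"rz":-0.02,"claw":-1},
    {"tx":-16,"ty":-28,"tz":0,"rx":0,"ry":0,"rz":-0.02,"claw":-1},
    {"tx":-16,"ty":-28,"tz":0,"rx":0,"ry":0,"rz":-0.02,"claw":-1},
    {"tx":-16,"ty":-28,"tz":0,"rx":0,"ry":0,"rz":-0.02,"claw":-1},
    {"tx":-16,"ty":-28,"tz":0,"rx":0,"ry":0,"rz":-0.02,"claw":-1},
    {"tx":-16,"ty":-29,"tz":0,"rx":0,"ry":0,"rz":-0.02,"claw":-1},
    {"tx":-17,"ty":-29,"tz":0,"rx":0,"ry":0,"rz":-0.02,"claw":-1},
    {"tx":-17,"ty":-29,"tz":0,"rx":0,"ry":0,"rz":-0.02,"claw":-1},
    {"tx":-17,"ty":-29,"tz":0,"rx":0,"ry":0,"rz":-0.03,"claw":-1},
    {"tx":0,"ty":0,"tz":0,"rx":0,"ry":0,"rz":0,"claw":-1},
    {"tx":0,"ty":0,"tz":0,"rx":0,"ry":0,"rz":0,"claw":-1},
  ],
)

```text
time: 19.05
eef_pos: [0.4527, -0.1135, 0.1735]
eef_rot: [0.0, -0.003, 1.0, 0.0]
wrist_force: [0.7, 0.4, -3.6]
gripper_width: 0.442
grasp_force: 40.0
```

>>> apply_moves(
  series=[
    {"tx":0,"ty":0,"tz":-20,"rx":0,"ry":0,"rz":0,"claw":-1},
    {"tx":0,"ty":0,"tz":-12,"rx":0,"ry":0,"rz":0,"claw":-1},
    {"tx":0,"ty":0,"tz":-4,"rx":0,"ry":0,"rz":0,"claw":-1},
    {"tx":0,"ty":0,"tz":-2,"rx":0,"ry":0,"rz":0,"claw":-1},
    {"tx":0,"ty":0,"tz":-1,"rx":0,"ry":0,"rz":0,"claw":-1},
    {"tx":0,"ty":0,"tz":-1,"rx":0,"ry":0,"rz":0,"claw":-1},
    {"tx":0,"ty":0,"tz":0,"rx":0,"ry":0,"rz":0,"claw":-1},
  ],
)

```text
time: 19.75
eef_pos: [0.4534, -0.1132, 0.1335]
eef_rot: [0.0, -0.004, 1.0, -0.0]
wrist_force: [0.5, -0.7, -4.2]
gripper_width: 0.442
grasp_force: 40.0
```

>>> apply_moves(
  series=[
    {"tx":0,"ty":0,"tz":-1,"rx":0,"ry":0,"rz":0,"claw":-1},
    {"tx":0,"ty":0,"tz":-0.5,"rx":0,"ry":0,"rz":0,"claw":-1},
    {"tx":0,"ty":0,"tz":0,"rx":0,"ry":0,"rz":0,"claw":-1},
  ],
)

```text
time: 20.05
eef_pos: [0.4536, -0.1135, 0.1327]
eef_rot: [0.001, -0.004, 1.0, -0.0]
wrist_force: [-2.0, 1.5, 4.9]
gripper_width: 0.444
grasp_force: 40.0
```

The wrist force shows contact at the expected height. I'm releasing, then retreating straight up and away.

>>> apply_moves(
  series=[
    {"tx":0,"ty":0,"tz":0,"rx":0,"ry":0,"rz":0,"claw":0.1},
    {"tx":0,"ty":0,"tz":0,"rx":0,"ry":0,"rz":0,"claw":0.6},
    {"tx":0,"ty":0,"tz":0,"rx":0,"ry":0,"rz":0,"claw":1},
    {"tx":0,"ty":0,"tz":0,"rx":0,"ry":0,"rz":0,"claw":1},
    {"tx":0,"ty":0,"tz":20,"rx":0,"ry":0,"rz":0,"claw":1},
    {"tx":0,"ty":0,"tz":40,"rx":0,"ry":0,"rz":0,"claw":1},
    {"tx":0,"ty":30,"tz":10,"rx":0,"ry":0,"rz":0,"claw":1},
    {"tx":0,"ty":40,"tz":0,"rx":0,"ry":0,"rz":0,"claw":1},
    {"tx":0,"ty":40,"tz":0,"rx":0,"ry":0,"rz":0,"claw":1},
    {"tx":0,"ty":40,"tz":0,"rx":0,"ry":0,"rz":0,"claw":1},
    {"tx":0,"ty":40,"tz":0,"rx":0,"ry":0,"rz":0,"claw":1},
    {"tx":0,"ty":0,"tz":0,"rx":0,"ry":0,"rz":0,"claw":1},
  ],
)

```text
time: 21.25
eef_pos: [0.4525, 0.0806, 0.2017]
eef_rot: [-0.0, -0.006, 1.0, 0.001]
wrist_force: [0.6, -0.5, -0.3]
gripper_width: 1.003
grasp_force: 0.0
```

```bash
python3 again.py; python3 seg.py | grep "29[0-9]\. 23\|-11[0-9]\.\|-17[01]\.\| 30[34]\."; python3 -c "
from h import *
cv2.imwrite('pics/fin.png',snapshot('scene')['pixels'][:,:,::-1])"
```

```text
185 562 [316. 162.] ztop 0.087 ctr 640.3 -170.7 size 50.3 51.1 ang 88.1 col [192. 186. 183.]
262 1626 [293. 238.] ztop 0.149 ctr 453.9 -113.1 size 119.7 30.8 ang 0.4 col [201. 195. 193.]
```

View pics/fin.png

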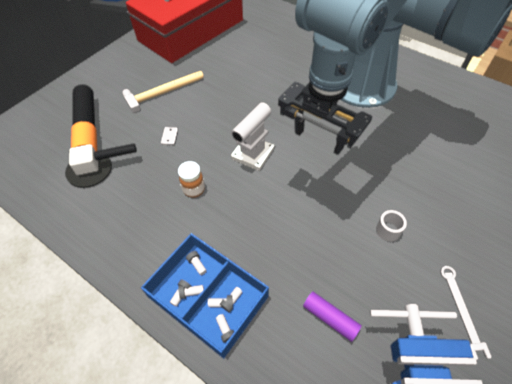

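The stack stands at (252,140) with the pipe lying in the groove. Its top is at 0.149 m as expected, and the collar (392,225) and jar (190,180) haven't moved.

```bash
python3 -c "
from h import *
print(close_job())"
```

```text
the job is handed in; nothing more can be done
None
```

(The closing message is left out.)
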